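# Present a rolling speaker to the code reader

## Robot

A 6-joint arm with a two-finger parallel gripper is mounted at the origin on the work surface. World frame = base frame: x ahead of the robot, y to its left, z up, the work surface at z = 0. Lengths are in m, angles in rad, forces in N, time in s.
With the tool pointing down it reaches from about 0.325 to 0.875 m from the base axis. Payload 4.4 kg.
Tool frame: the origin (TCP) lies midway between the tips of the shut fingers; the grasp point (between the pads) lies 19 mm behind it; z points along the fingers, y is the line along which they close (so a half turn about z gives the same grasp; the last joint's range is limited). The gripper opens to 85 mm and grips with 20 to 120 N. Pads are 22 mm wide; open, the fingers measure 114 mm over their backs; the gripper's body (76 mm by 85 mm) begins 54 mm behind the grasp point. The pads swing forward as they close: fully open they stand 13 mm farther back than shut.
Start: joints at [-1.496, 0.207, 1.542, -0, 1.393, -0.15], TCP at [0.129, -0.56, 0.231] pointing down, gripper open.
Joint ranges: [-2.73, 2.73], [-0.86, 2.22], [0.23, 2.46], [-1.11, 4.25], [0.08, 2.63], [-2.82, 2.82]. Speed limits (rad/s): [2.79, 2.79, 3.14, 3.14, 3.14, 3.14].

## Interface

Orientations are given as a rotation vector (axis times angle).
In Python, from cell import manip gives the robot as it stands.
- The arm moves only by the shell command python3 -m crank 'ROWS' [FORCE]. ROWS is JSON, a list of rows, each a list of 7 numbers: the shift along the tool's x, y, z in m, then the turn, a rotation vector about the tool's x, y, z in degrees, then the finger opening in m, from 0 to 0.0854. A call has 1 to 10 rows; each row is the pose to reach, as a shift and turn from the pose commanded when the call began, along the tool's axes at that moment; what a row does not reach only later rows make up. A row lasts 1/10 s, in which the tool goes at most 50 mm and 8.59 degrees, less where a joint would pass 70% of its speed; a pose out of reach is approached as far as the arm can. A call with a gripper value outside its range is refused whole. The fingers move at their own pace and stop on an object; FORCE is the grip in N (left out, the last holds). Time passes only in rows, so rows that repeat a pose let the fingers close. It gives the time, the measured TCP pose, the force, the opening and the grip force at its end, in the units of the state.
- manip.get_state(): the state, without advancing time (a new reading comes with each control period).
- manip.grab_frame(name): name is "scene" or "side" or "wrist"; returns (picture, depth): 480x640x3 uint8, red, green, blue; 480x640 float32, m along the optical axis (not along the pixel's ray), 0 where there is no reading.
- manip.calibration(name): a dict with "camera_matrix" (3x3 intrinsics, pixels), "dist_coeffs" ([k1, k2, p1, p2, k3] as OpenCV has them; the pictures are not rectified), "R" (3x3) and "t" (3): a world point X has camera coordinates R X + t. Camera axes: x right, y down, z forward; pixel columns grow to the right and rows downward; lengths in m; the calibration is good to about 2 mm. A picture is of the moment at which its call begins: read the wrist's pose just before it. calibration takes no time and is no camera call; for the wrist camera it gives the pose at the moment of the call.
- manip.hand_in(): hands the job in; it is judged then, once.
The state is a dict: "clock": time; "joint_positions": joint angles; "qvel": joint speeds; "effort": joint torques, N m; "tool_pos": TCP position; "eef_rot": TCP orientation; "wrist_force": force on the tool from outside, world axes, zero at the start; "ft_torque": the same for the moment, N m; "width": finger opening in m; "finger_force": force on a finger pad.
Only numpy, scipy, OpenCV 4.12 (cv2) and the standard library are available. Lean on these libraries where they do the work, as an engineer would, in place of code of your own. Each camera call takes 0.05 s, during which the arm holds its last target. There are 200 camera calls.

## Task

Pick up the tray by its yellow post and hold it level about 80 mm above the green glass of the code reader, with the tray's clear window centred over the glass; by tilting the tray gently, roll the loose speaker from the end of the arched floor up to the window on the crown and keep it there, as good as still, for at least 5 seconds so that its code can be read from below. Do not touch the speaker, roll it slowly and never let it run across to the stop at the other end or race back against its own, nor leave the tray, do not knock the reader, and leave the other things on the bench alone. Finish while still holding the tray there, with the speaker at rest over the window.

Things in the scene. Friction and masses are not known exactly. Their poses are not given: they have to be found in the camera images.
- tray: Grey tray, about 0.32 kg, with a yellow post. Origin: centre of its underside; z up, y along its length. Outside 128 (x) by 320 mm (y). Its floor is arched along y: a crown at y = 0, 18 mm above the underside, falling to both ends with 1.1 m radius. Side walls (inner faces x = +-58 mm, 34 mm high) guide the speaker along y. Raising the +y end is a positive turn a (rad) about x.
- speaker: Small black speaker with silver and red rings: solid round bar with ball ends, radius 30 mm, 110 mm long, 0.2 kg. Origin: its centre; axis along its own x and the tray's x. Loose: rolls along tray y with acceleration 6.7 (y/1.13 - a) m/s2 (y in m), less rolling drag worth 0.01 to 0.02 rad. Rests at first on the -y stop, at y = -120 mm; its centre is 48 mm above the tray's underside on the crown.
- post_top (a point): Centre of the top face of the tray's yellow grip post: 28 x 28 mm square, sides along the tray's x and y, standing at tray x = -78 mm, y = 0, from the underside up to this point 145 mm above it. Grip it from above, fingertips at least 85 mm above the tray's underside so that they clear the speaker. Axes as the tray.
- window (a point): Centre of the tray's clear window, on the crown of the arched floor, 18 mm above the tray's origin. The window is the middle of the floor, tray y from -20 to +20 mm, between two thin green lines. Axes as the tray.
- reader: Code reader fixed on the bench: grey box 130 mm (x) by 170 mm (y), 50 mm high, with a green glass on its top that looks straight up. Origin: centre of its underside.
- glass (a point): Centre of the reader's glass, 51 mm above the bench, z up.
- stop_left: Orange end stop at the tray's +y end, fixed to the tray; 116 x 10 x 55 mm, inner face at tray y = +150 mm; origin at the centre of its underside, tray y = +155 mm.
- stop_right: Orange end stop at the tray's -y end, fixed to the tray; as the other one, inner face at tray y = -150 mm, origin at y = -155 mm.
- screwdriver: Bystander, not to be disturbed: screwdriver with orange handle lying on the bench. Origin: its middle.
- tape: Bystander, not to be disturbed: yellow ring of tape, 90 mm across, 22 mm high. Origin: centre of its underside.
- cleaner: Bystander, not to be disturbed: white bottle, 56 mm across, 130 mm high. Origin: centre of its underside.
- adaptor: Bystander, not to be disturbed: black plug adaptor, 50 x 75 x 32 mm. Origin: centre of its underside.
There are look-alikes about, which are no part of the job. What is shaped like the speaker but orange or pink is not meant.

How it is judged:
By the outcome, as a careful person would: the job done as asked, in the order asked, and still so for the second after the job is handed in, while the arm keeps its last pose, push and grip.
It also fails if it takes over 72 s, if anything falls off the work surface, if the arm or the gripper's body presses on something with over 40 N, if the wrist force passes 120 N, or if a joint passes its speed limit or range.

## Working session

There is one attempt and no reset: what is moved stays moved. The work goes in short steps, Python scripts to look and compute and a shell command to move; the robot and the scene stay as the last step left them, time stands still between calls to the robot, and variables do not carry over. Pictures are saved under pics/ and viewed, at most 10 in all, crops included, and the job is handed in when it is done.

```bash
mkdir -p pics; ls; python3 - <<'E'
from cell import manip
import cv2,numpy as np
s=manip.get_state();print(s['clock'],s['tool_pos'],s['eef_rot'],s['width'])
a,d=manip.grab_frame("scene");b,e=manip.grab_frame("side")
np.savez('f0.npz',a=a,d=d,b=b,e=e)
for n,i in(("scene",a),("side",b)):cv2.imwrite(f'pics/{n}0.png',i[...,::-1])
for n in("scene","side"):
  c=manip.calibration(n);print(n,np.round(c['camera_matrix'],1).tolist(),c['dist_coeffs'],(-np.array(c['R']).T@c['t']).round(3),np.array(c['R']).round(2).tolist())
E
```

```text
pics
0.0 [ 0.12867179 -0.55961332  0.23009379] [-3.11922704e+00 -3.53717166e-01 -1.29473613e-04] 0.08509960349456996
scene [[541.2, 0.0, 325.4], [0.0, 541.2, 238.4], [0.0, 0.0, 1.0]] [0.04419193 0.         0.         0.         0.        ] [ 1.388 -0.972  1.278] [[0.75, 0.66, -0.01], [0.43, -0.5, -0.75], [-0.5, 0.56, -0.66]]
side [[472.7, 0.0, 320.9], [0.0, 472.7, 235.9], [0.0, 0.0, 1.0]] [0.03457015 0.         0.         0.         0.        ] [-0.124  0.736  0.717] [[-0.77, -0.64, -0.01], [-0.33, 0.42, -0.85], [0.55, -0.65, -0.53]]
```

View pics/scene0.png

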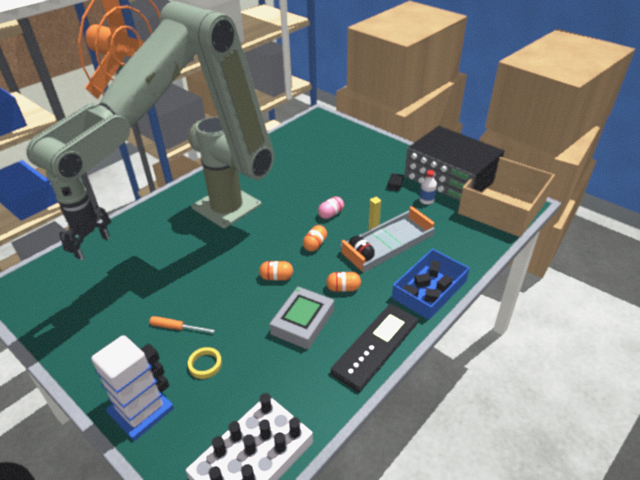

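View pics/side0.png

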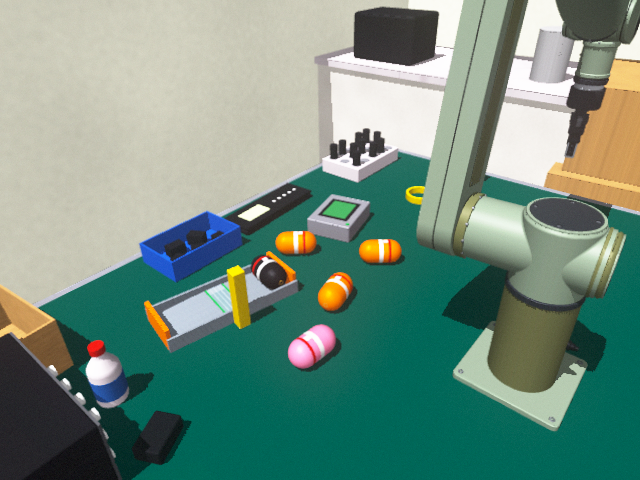

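The scene view shows the tray at about (390,240), with the yellow post top at (375,200). The black speaker with silver and red rings is at (362,248), by the near orange stop. The glass is at (302,311). The side view shows the post top at (236,270), the speaker at (268,272) and the glass at (340,210). The look-alikes are three orange bars at scene (276,270), (315,238) and (343,282), and one pink bar at (331,207). Only the black one, in the tray, fits the description.

```bash
cat > h.py <<'E'
import cv2,numpy as np
from cell import manip
def cloud(d,c):
    v,u=np.mgrid[0:480,0:640]
    K=np.array(c['camera_matrix']);D=np.array(c['dist_coeffs'])
    n=cv2.undistortPoints(np.stack([u,v],-1).reshape(-1,1,2).astype(float),K,D).reshape(480,640,2)
    P=np.dstack([n*d[...,None],d])-np.array(c['t'])
    return P@np.array(c['R'])     # R^T (p-t)
def ray(uv,z,c):
    n=cv2.undistortPoints(np.array(uv,float).reshape(-1,1,2),np.array(c['camera_matrix']),np.array(c['dist_coeffs'])).reshape(-1,2)
    R=np.array(c['R']);o=-R.T@c['t'];w=np.c_[n,np.ones(len(n))]@R
    return o+w*((z-o[2])/w[:,2])[:,None]
def hsv(i):return cv2.cvtColor(i,cv2.COLOR_RGB2HSV)
E
python3 - <<'E'
from h import *
f=np.load('f0.npz')
box={'scene':{'post':(360,190,395,230),'stopR':(338,232,375,272),'stopL':(405,200,440,235),'glass':(275,290,330,335)},
'side':{'post':(225,262,252,332),'stopR':(270,250,300,290),'stopL':(140,298,178,345),'glass':(318,195,362,222)}}
hr={'post':(23,32),'stopR':(6,18),'stopL':(6,18),'glass':(45,80)}
for n,i,d in(('scene','a','d'),('side','b','e')):
  c=manip.calibration(n);H=hsv(f[i]);P=cloud(f[d],c)
  for k,(x0,y0,x1,y1) in box[n].items():
    m=np.zeros((480,640),bool);m[y0:y1,x0:x1]=1
    m&=(H[...,0]>=hr[k][0])&(H[...,0]<=hr[k][1])&(H[...,1]>120)&(H[...,2]>90)
    if k=='glass': m&=(H[...,2]>120)
    p=P[m];p=p[(p[:,2]>-.02)&(p[:,2]<.3)]
    zt=np.percentile(p[:,2],98);t=p[p[:,2]>zt-.006] if k!='glass' else p[abs(p[:,2]-np.median(p[:,2]))<.004]
    q=t[:,:2].astype(np.float32);r=cv2.minAreaRect(q)
    print(n,k,m.sum(),'ztop',zt.round(3),len(t),'mean',t.mean(0).round(4),'rect',np.round(r[0],4),np.round(r[1],4),round(r[2],1))
E
python3 - <<'E'
import cv2
i=cv2.imread('pics/side0.png')[220:360,130:350];cv2.imwrite('pics/crop1.png',cv2.resize(i,None,fx=3.5,fy=3.5,interpolation=2))
E
```

```text
scene post 273 ztop 0.147 47 mean [0.5227 0.245  0.1447] rect [0.5218 0.2449] [0.0337 0.0292] 81.8
scene stopR 345 ztop 0.06 71 mean [0.5673 0.0753 0.0571] rect [0.5651 0.0776] [0.0182 0.1156] 76.5
scene stopL 287 ztop 0.06 50 mean [0.6345 0.3751 0.0577] rect [0.6325 0.3763] [0.0154 0.1148] 77.7Traceback (most recent call last):
  File "<stdin>", line 13, in <module>
    return _quantile_unchecked(
        a, q, axis, out, overwrite_input, method, keepdims, weights)
    return _ureduce(a,
                    func=_quantile_ureduce_func,
    ...<5 lines>...
                    overwrite_input=overwrite_input,
                    method=method)
    r = func(a, **kwargs)
    result = _quantile(arr,
                       quantiles=q,
    ...<2 lines>...
                       out=out,
                       weights=wgt)
    slices_having_nans = np.isnan(arr[-1, ...])
                                  ~~~^^^^^^^^^
IndexError: index -1 is out of bounds for axis 0 with size 0
```

View pics/crop1.png

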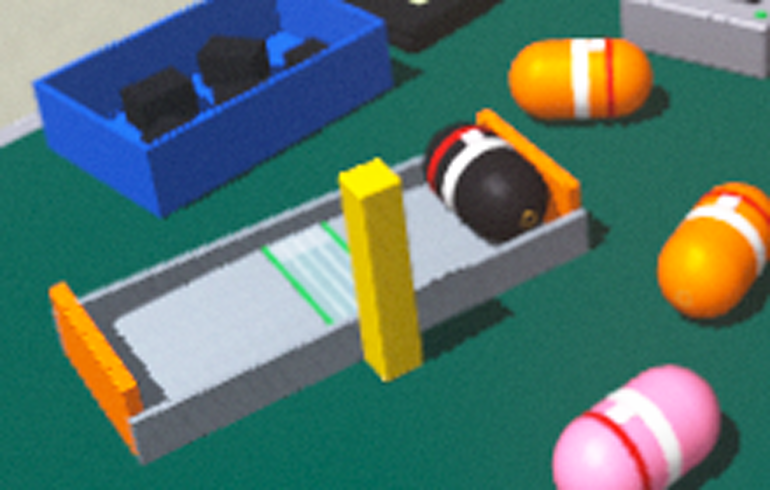

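The crop confirms it: the black bar with the silver and red rings lies in the tray against one stop, and the orange and pink ones lie outside. The tray geometry is consistent: the stop midpoint is (0.599,0.227), the yaw is −12.7°, and the predicted post (0.523,0.244) matches the measured one. Next is the glass.

```bash
python3 - <<'E'
from h import *
f=np.load('f0.npz')
for n,i,d,(x0,y0,x1,y1),pb in(('scene','a','d',(280,292,325,330),(360,190,395,212)),('side','b','e',(318,195,362,225),(222,260,252,285))):
  c=manip.calibration(n);H=hsv(f[i]);P=cloud(f[d],c)
  cx,cy=(x0+x1)//2,(y0+y1)//2;print(n,'hsv',H[cy,cx],'P',P[cy,cx].round(3))
  m=np.zeros((480,640),np.uint8)
  m[y0:y1,x0:x1]=((abs(H[...,0].astype(int)-H[cy,cx,0])<14)&(H[...,2]>H[cy,cx,2]*.75)&(H[...,1]>60))[y0:y1,x0:x1]
  k,l,s,ct=cv2.connectedComponentsWithStats(m);j=1+s[1:,4].argmax()
  v,u=np.nonzero(l==j);q=ray(np.c_[u,v],.051,c)[:,:2].astype(np.float32);r=cv2.minAreaRect(q)
  pz=P[l==j][:,2]
  print('glass',s[j],ct[j].round(1),'z',np.median(pz).round(4),'mean',q.mean(0).round(4),'rect',np.round(r[0],4),np.round(r[1],4),round(r[2],1))
  x0,y0,x1,y1=pb;Q=P[y0:y1,x0:x1].reshape(-1,3);h=H[y0:y1,x0:x1].reshape(-1,3)
  t=Q[(Q[:,2]>.139)&(Q[:,2]<.155)&(h[:,1]>120)&(h[:,0]<35)&(h[:,0]>18)];r=cv2.minAreaRect(t[:,:2].astype(np.float32))
  print('post',len(t),t.mean(0).round(4),np.round(r[0],4),np.round(r[1],4),r[2])
  # obstacles: heights near reader/path
  w=(P[...,2]>.02)&(P[...,2]<.3)&(P[...,0]>.3)&(P[...,0]<1)&(P[...,1]>-.35)&(P[...,1]<.45)
  G=np.zeros((14,16))
  a=((P[w][:,0]-.3)/.05).astype(int);b=((P[w][:,1]+.35)/.05).astype(int);np.maximum.at(G,(a,b),P[w][:,2]*1000)
  if n=='scene':print(G.astype(int))
E
```

```text
scene hsv [ 68 103 183] P [ 0.615 -0.226  0.048]
glass [285 298  34  27 538] [301.9 311. ] z 0.052 mean [ 0.6161 -0.2274] rect [ 0.6157 -0.2263] [0.0699 0.0896] 14.3
post 53 [0.5224 0.2435 0.1442] [0.5218 0.2449] [0.0337 0.0292] 81.84708404541016
[[  0   0   0   0   0   0   0   0   0   0  67  67  63   0   0   0]
 [  0   0   0  64  53   0   0  64  64  51  61  64  62   0   0   0]
 [  0   0   0  71  68   0  39  67  66  50   0   0   0   0   0   0]
 [  0   0   0  51  61   0   0   0  33   0   0   0   0   0   0   0]
 [  0   0  51  57   0   0   0   0  74  75  39 153 147  32   0   0]
 [ 56  58  58  60  50  62  63   0  76  77  26  28  41  41  60   0]
 [ 58  60  59  57  55  62  67  49  75  75  38  32  24  20  63   0]
 [ 54  58  59  58  57  49  62   0   0   0  43  39  39  37  62   0]
 [  0  41   0   0   0   0   0   0   0   0   0   0   0   0   0   0]
 [ 25  27  30  29  31  31  31  67  64  65  69  66  58   0   0   0]
 [ 31  32  33  33  32  32  33  66  42  42  42  67  57   0   0   0]
 [ 31  34  34  34  32  32  33  65  65  63  64  65  57   0   0   0]
 [ 22  27   0   0   0   0   0  66  66  67  60  62   0   0   0   0]
 [  0   0   0   0   0   0   0   0   0   0   0   0   0   0   0   0]]
side hsv [ 67 150 187] P [ 0.608 -0.221  0.053]
glass [323 201  33  17 342] [339.2 209.1] z 0.0529 mean [ 0.6152 -0.2271] rect [ 0.6158 -0.2276] [0.068  0.0883] 15.0
post 150 [0.5157 0.2499 0.145 ] [0.518  0.2483] [0.0282 0.0289] 75.43889617919922
```

The glass is at (0.616,−0.227,0.052) in both views and the post top is at about (0.521,0.2455,0.145). I'll grip with the fingers closing along tray x, so that tool x is tray +y and a tool-y turn is the tilt a.

```bash
cat > go.py <<'E'
import sys,numpy as np
from scipy.spatial.transform import Rotation as Ro
from cell import manip
def rel(pos,yaw,s=None):   # tool down, tool x at yaw(deg)
    s=s or manip.get_state();A=Ro.from_rotvec(s['eef_rot']);y=np.radians(yaw)
    B=Ro.from_matrix(np.array([[np.cos(y),np.sin(y),0],[np.sin(y),-np.cos(y),0],[0,0,-1]]))
    return A.inv().apply(np.array(pos)-s['tool_pos']),np.degrees((A.inv()*B).as_rotvec())
if __name__=='__main__':
    v=list(map(float,sys.argv[1:5]));a,b=rel(v[:3],v[3]);s=manip.get_state()
    print('t',round(s['clock'],2),'pos',np.round(s['tool_pos'],4),'shift',a.round(4),'turn',b.round(2),'w',round(s['width'],4),'F',np.round(s['wrist_force'],1),'q6',round(s['joint_positions'][5],2))
E
python3 -m crank '[[0.03,-0.035,-0.02,0,0,-5,0.085],[0.28,-0.35,-0.04,0,0,-64.4,0.085],[0.28,-0.35,-0.04,0,0,-64.4,0.085],[0.28,-0.35,-0.04,0,0,-64.4,0.085],[0.28,-0.35,-0.04,0,0,-64.4,0.085],[0.28,-0.35,-0.04,0,0,-64.4,0.085],[0.28,-0.35,-0.04,0,0,-64.4,0.085],[0.28,-0.35,-0.04,0,0,-64.4,0.085],[0.28,-0.35,-0.04,0,0,-64.4,0.085],[0.28,-0.35,-0.04,0,0,-64.4,0.085]]'
python3 go.py .521 .2455 .27 77.3
python3 - <<'E'
from cell import manip;import numpy as np
from scipy.spatial.transform import Rotation as Ro
s=manip.get_state();c=manip.calibration('wrist');R=np.array(c['R']);A=Ro.from_rotvec(s['eef_rot'])
print('cam in tool',A.inv().apply(-R.T@c['t']-s['tool_pos']).round(3),'axes(tool)',(R@A.as_matrix()).round(2).tolist())
E
```

```text
clock: 1.1
tool_pos: [0.3248, -0.1514, 0.2713]
eef_rot: [-2.442, -1.975, -0.004]
wrist_force: [-0.6, 0.0, 0.2]
width: 0.085
finger_force: 0.0
t 1.1 pos [ 0.3248 -0.1514  0.2713] shift [0.4292 0.1088 0.0023] turn [ 0.05 -0.13  0.62] w 0.085 F [-0.6  0.   0.2] q6 -0.47
cam in tool [ 0.08   0.001 -0.144] axes(tool) [[-0.0, 1.0, 0.0], [-0.95, 0.0, -0.31], [-0.31, -0.0, 0.95]]
```

```bash
python3 -m crank '[[0.429,0.109,0.002,0,0,0.6,0.085],[0.429,0.109,0.002,0,0,0.6,0.085],[0.429,0.109,0.002,0,0,0.6,0.085],[0.429,0.109,0.002,0,0,0.6,0.085],[0.429,0.109,0.002,0,0,0.6,0.085],[0.429,0.109,0.002,0,0,0.6,0.085],[0.429,0.109,0.002,0,0,0.6,0.085],[0.429,0.109,0.002,0,0,0.6,0.085],[0.429,0.109,0.002,0,0,0.6,0.085],[0.429,0.109,0.002,0,0,0.6,0.085]]' >/dev/null
python3 -m crank '[[0,0,0,0,0,0,0.085],[0,0,0,0,0,0,0.085],[0,0,0,0,0,0,0.085]]' >/dev/null
python3 go.py .521 .2455 .20 77.3
python3 - <<'E'
from h import *
c=manip.calibration('wrist');a,d=manip.grab_frame('wrist');cv2.imwrite('pics/w1.png',a[...,::-1])
H=hsv(a);P=cloud(d,c);m=(H[...,0]>20)&(H[...,0]<33)&(H[...,1]>120)&(H[...,2]>80)&(P[...,2]>.138)&(P[...,2]<.152)
t=P[m];r=cv2.minAreaRect(t[:,:2].astype(np.float32));print(len(t),t.mean(0).round(4),r)
v,u=np.nonzero(m);print(u.min(),u.max(),v.min(),v.max())
E
```

```text
t 2.4 pos [0.5234 0.2365 0.2694] shift [ 0.0082 -0.0044  0.0694] turn [-0.    0.02 -0.68] w 0.0847 F [-1.5 -0.5  0.2] q6 0.51
1317 [0.5206 0.2484 0.1456] ((0.5201902985572815, 0.2476324737071991), (0.027685923501849174, 0.027093958109617233), 76.98255157470703)
298 333 198 234
```

View pics/w1.png

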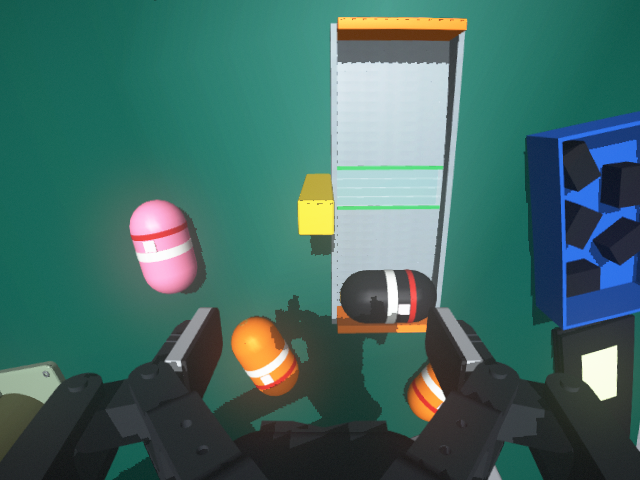

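The wrist view shows the post top at (316,216), the speaker at (388,296) against the near stop and the window at (388,187). The post measures (0.5202,0.2476,0.1456), 27.5 mm square, at yaw 77°, so all of it agrees.

```bash
python3 go.py .5202 .2476 .093 77.2
python3 -m crank '[[0.010,-0.0055,0.02,0,0,-0.8,0.085],[0.010,-0.0055,0.05,0,0,-0.8,0.085],[0.010,-0.0055,0.08,0,0,-0.8,0.085],[0.010,-0.0055,0.11,0,0,-0.8,0.085],[0.010,-0.0055,0.14,0,0,-0.8,0.085],[0.010,-0.0055,0.165,0,0,-0.8,0.085],[0.010,-0.0055,0.176,0,0,-0.8,0.085],[0.010,-0.0055,0.176,0,0,-0.8,0.085]]' >/dev/null
python3 go.py .5202 .2476 .093 77.2
```

```text
t 2.45 pos [0.5235 0.2366 0.2696] shift [ 0.0099 -0.0058  0.1766] turn [ 0.02  0.   -0.57] w 0.085 F [0.8 0.1 0.2] q6 0.51
t 3.25 pos [0.5192 0.248  0.0919] shift [-0.0001  0.001  -0.0011] turn [-0.18  0.1   0.28] w 0.0852 F [-0.  -0.6  0.5] q6 0.51
```

Aligned over the post. I'll close with 110 N, then lift.

```bash
python3 -m crank '[[0,0.001,-0.001,0,0,0,0.06],[0,0.001,-0.001,0,0,0,0.045],[0,0.001,-0.001,0,0,0,0.035],[0,0.001,-0.001,0,0,0,0.028],[0,0.001,-0.001,0,0,0,0.02],[0,0.001,-0.001,0,0,0,0.02],[0,0.001,-0.001,0,0,0,0.02],[0,0.001,-0.001,0,0,0,0.02],[0,0.001,-0.001,0,0,0,0.02],[0,0.001,-0.001,0,0,0,0.02]]' 110
python3 -m crank '[[0,0,-0.002,0,0,0,0.02],[0,0,-0.006,0,0,0,0.02],[0,0,-0.012,0,0,0,0.02],[0,0,-0.02,0,0,0,0.02],[0,0,-0.028,0,0,0,0.02],[0,0,-0.036,0,0,0,0.02],[0,0,-0.042,0,0,0,0.02],[0,0,-0.046,0,0,0,0.02],[0,0,-0.048,0,0,0,0.02],[0,0,-0.048,0,0,0,0.02]]' 
python3 - <<'E'
from h import *
a,d=manip.grab_frame('wrist');cv2.imwrite('pics/w2.png',a[...,::-1]);np.savez('w2.npz',a=a,d=d)
E
```

```text
clock: 4.25
tool_pos: [0.522, 0.2492, 0.0957]
eef_rot: [2.45, 1.967, 0.002]
wrist_force: [-2.1, -0.8, 6.4]
width: 0.0265
finger_force: 108.7
clock: 5.25
tool_pos: [0.5217, 0.2489, 0.1426]
eef_rot: [2.449, 1.967, 0.001]
wrist_force: [0.2, -0.5, -4.3]
width: 0.0268
finger_force: 108.5
```

View pics/w2.png

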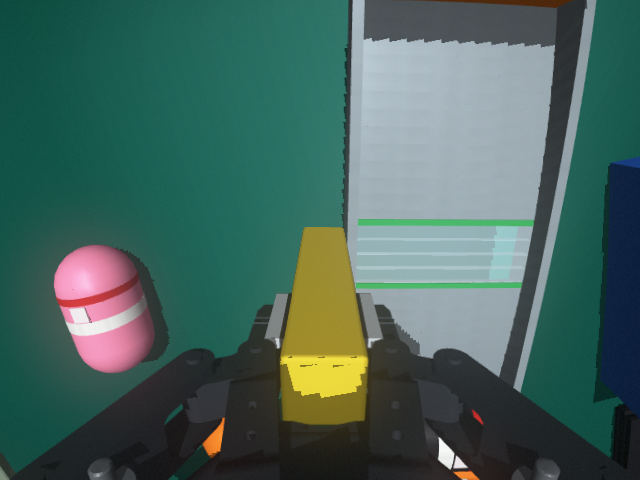

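The grip holds at 108 N with the tray lifted. The wrist view still shows the window at (445,252), between the green lines at v=222 and v=285, while the speaker is hidden behind the fingers. I'll raise the tray and check its level.

```bash
python3 -m crank '[[0,0,-0.002,0,0,0,0.02],[0,0,-0.008,0,0,0,0.02],[0,0,-0.018,0,0,0,0.02],[0,0,-0.03,0,0,0,0.02],[0,0,-0.042,0,0,0,0.02],[0,0,-0.054,0,0,0,0.02],[0,0,-0.066,0,0,0,0.02],[0,0,-0.076,0,0,0,0.02],[0,0,-0.082,0,0,0,0.02],[0,0,-0.0845,0,0,0,0.02]]' |head -2
cat > st.py <<'E'
from h import *
from scipy.spatial.transform import Rotation as Ro
# tray frame from the TCP: axes tool x=tray y, tool y=tray x, tool z=-tray z ; TCP at tray (-.078,0,.0957)
def tray():
    s=manip.get_state();A=Ro.from_rotvec(s['eef_rot']).as_matrix()
    T=np.c_[A[:,1],A[:,0],-A[:,2]];o=np.array(s['tool_pos'])-T@[-.078,0,.0957]
    return s,T,o
def local(P,T,o):return (P-o)@T
def stops(names=('scene','side')):
    for n in names:
        s,T,o=tray();c=manip.calibration(n);a,d=manip.grab_frame(n);H=hsv(a);L=local(cloud(d,c),T,o)
        for k,yy in(('R',-.155),('L',.155)):
            m=(abs(L[...,1]-yy)<.03)&(abs(L[...,0])<.075)&(L[...,2]>.015)&(L[...,2]<.09)&(H[...,0]<19)&(H[...,0]>4)&(H[...,1]>130)
            p=L[m];
            if len(p)<20:print(n,k,len(p));continue
            zt=np.percentile(p[:,2],97);t=p[p[:,2]>zt-.006];r=cv2.minAreaRect(t[:,:2].astype(np.float32))
            print(n,k,len(t),'ztop',zt.round(4),'mean z',t[:,2].mean().round(4),'xy',np.round(r[0],4),np.round(r[1],3))
if __name__=='__main__':
    s,T,o=tray();print('t',round(s['clock'],2),'o',o.round(4),'zax',T[:,2].round(4),'w',round(s['width'],4),s['wrist_force']);stops()
E
python3 st.py
```

```text
clock: 6.3
tool_pos: [0.5219, 0.249, 0.2278]
t 6.3 o [0.5982 0.2322 0.1322] zax [-1.4e-03 -4.0e-04  1.0e+00] w 0.027 [-0.05178759 -0.05104582 -3.96067628]
scene R 82 ztop 0.0587 mean z 0.056 xy [ 0.0054 -0.1578] [0.018 0.116]
scene L 61 ztop 0.0591 mean z 0.0565 xy [0.0051 0.1469] [0.014 0.114]
side R 11 ztop 0.066 mean z 0.0665 xy [-0.0086 -0.1395] [0.056 0.006]
side L 81 ztop 0.0556 mean z 0.0536 xy [-0.0018  0.1524] [0.118 0.012]
```

The tray is level, with both stop tops at the same height. Carrying it to the reader.

```bash
python3 -m crank '[[-0.001,0,0,0,0,0,0.02],[-0.0044,0.001,0,0,0,0,0.02],[-0.01,0.0026,0,0,0,0,0.02],[-0.0177,0.0047,0,0,0,0,0.02],[-0.028,0.0073,0,0,0,0,0.02],[-0.04,0.0105,0,0,0,0,0.02],[-0.0543,0.0143,0,0,0,0,0.02],[-0.071,0.0186,0,0,0,0,0.02],[-0.09,0.0236,0,0,0,0,0.02],[-0.111,0.0292,0,0,0,0,0.02]]' >/dev/null
python3 -m crank '[[-0.0222,0.0058,0,0,0,0,0.02],[-0.0444,0.0117,0,0,0,0,0.02],[-0.0666,0.0175,0,0,0,0,0.02],[-0.0888,0.0233,0,0,0,0,0.02],[-0.111,0.0292,0,0,0,0,0.02],[-0.1332,0.035,0,0,0,0,0.02],[-0.1554,0.0409,0,0,0,0,0.02],[-0.1776,0.0467,0,0,0,0,0.02],[-0.1998,0.0525,0,0,0,0,0.02],[-0.222,0.0584,0,0,0,0,0.02]]' >/dev/null
python3 -m crank '[[-0.0212,0.0056,0,0,0,0,0.02],[-0.04,0.0105,0,0,0,0,0.02],[-0.0567,0.0149,0,0,0,0,0.02],[-0.0712,0.0187,0,0,0,0,0.02],[-0.0834,0.0219,0,0,0,0,0.02],[-0.0934,0.0245,0,0,0,0,0.02],[-0.1012,0.0266,0,0,0,0,0.02],[-0.1068,0.028,0,0,0,0,0.02],[-0.1101,0.0289,0,0,0,0,0.02],[-0.111,0.0292,0,0,0,0,0.02]]'
python3 -m crank '[[0,0,0,0,0,0,0.02],[0,0,0,0,0,0,0.02]]' >/dev/null
python3 st.py; python3 - <<'E'
from st import *
s,T,o=tray();c=manip.calibration('wrist');a,d=manip.grab_frame('wrist');H=hsv(a);W=cloud(d,c);L=local(W,T,o)
m=(H[...,0]>50)&(H[...,0]<75)&(H[...,1]>120)&(H[...,2]>110)&(abs(L[...,0])<.07)&(L[...,2]<.04)&(L[...,2]>0)
for lo,hi in((.008,.035),(-.035,-.005)):
  v,u=np.nonzero(m&(L[...,1]>lo)&(L[...,1]<hi)); 
  if len(u): p=L[v,u];print('line',len(u),'y',np.median(p[:,1]).round(4),'x',p[:,0].min().round(4),p[:,0].max().round(4),'z',np.median(p[:,2]).round(4),'v',v.mean())
v,u=np.nonzero(m);print(L[v,u].mean(0).round(4),W[v,u].mean(0).round(4))
a,d=manip.grab_frame('side');cv2.imwrite('pics/s2.png',a[...,::-1])
b,d=manip.grab_frame('scene');x=np.hstack([a[100:400,150:550],b[180:480,150:550]]);cv2.imwrite('pics/both.png',x[...,::-1])
E
```

```text
clock: 9.4
tool_pos: [0.5398, -0.2099, 0.2267]
eef_rot: [-2.449, -1.967, -0.0]
wrist_force: [0.4, 0.3, -4.2]
width: 0.0267
finger_force: 108.5
t 9.6 o [ 0.616  -0.2262  0.1311] zax [ 1.e-04 -3.e-04  1.e+00] w 0.0269 [-0.55063403  0.14621728 -5.3821511 ]
scene R 114 ztop 0.0592 mean z 0.056 xy [ 0.0012 -0.1576] [0.115 0.014]
scene L 94 ztop 0.0591 mean z 0.0562 xy [0.0015 0.1499] [0.013 0.116]
side R 11 ztop 0.0719 mean z 0.0703 xy [-0.0269 -0.1322] [0.036 0.01 ]
side L 64 ztop 0.0565 mean z 0.0546 xy [-0.0016  0.1539] [0.012 0.116]
line 1037 y 0.0195 x -0.0558 0.0585 z 0.0191 v 222.17839922854387
line 822 y -0.0245 x -0.0558 0.0583 z 0.0191 v 284.99148418491484
[ 0.0004 -0.      0.0191] [ 0.6163 -0.2264  0.1502]
```

View pics/both.png

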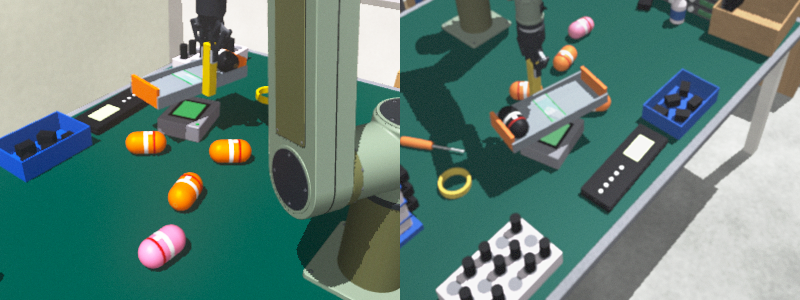

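Left half (side view): the tray is over the reader, with the window above the glass at (185,110). Right half (scene view): the speaker is at (513,122), still on its stop. The window is within 2 mm of the glass in x and y, and the underside is 80 mm above it. Next I'll measure the speaker by fitting a cylinder to depth, and plan short tilt pulses.

```bash
cat > ball.py <<'E'
from st import *
from scipy.optimize import minimize_scalar
def ball(names=('scene','wrist')):
    out=[]
    for n in names:
        s,T,o=tray();c=manip.calibration(n);a,d=manip.grab_frame(n);L=local(cloud(d,c),T,o);L[...,1]+=.0025
        H=hsv(a);x,y,z=L[...,0],L[...,1],L[...,2]
        m=(d>0)&(abs(x)<.028)&(abs(y)<.148)&(z-(.018-y*y/2.2)>.015)&(z<.085)&~((H[...,0]>5)&(H[...,0]<20)&(H[...,1]>130))
        if m.sum()<60: out.append((n,int(m.sum())));continue
        Y,Z=y[m],z[m]
        f=lambda q:np.median(abs(np.hypot(Y-q,Z-(.048-q*q/2.26))-.03))
        g=min(np.arange(-.14,.14,.004),key=f);r=minimize_scalar(f,bounds=(g-.004,g+.004),method='bounded')
        out.append((n,int(m.sum()),round(1000*r.x,1),'res',round(1000*r.fun,1)))
    a=np.arcsin(T[2,1])
    print('t',round(s['clock'],2),'a deg %.2f'%np.degrees(a),'a*1130=%.0f'%(1130*a),out)
if __name__=='__main__':
    import sys
    ball(*( [sys.argv[1].split(',')] if len(sys.argv)>1 else []))
E
cat > sim.py <<'E'
import numpy as np
def sim(y,a0,rows,v=0.,lag=.06):   # rows: angle deg every .1 s
    for rho in(.01,.015,.02):
        Y,V,a=y/1000,v,np.radians(a0);pk=0
        for r in rows:
            for _ in range(100):
                a+=(np.radians(r)-a)*.001/lag;e=Y/1.13-a
                if abs(V)<1e-4 and abs(e)<rho:V=0;continue
                V2=V+6.7*(e-rho*np.sign(V if abs(V)>1e-4 else e))*.001
                if V*V2<0:V2=0
                V=V2;Y+=V*.001
                if Y<-.12:Y=-.12;V=0
                pk=max(pk,abs(V))
        print(rho,'y %.1f v %.3f pk %.3f hold %.1f'%(Y*1000,V,pk,a*1130))
E
python3 ball.py scene,side,wrist
python3 - <<'E'
from sim import sim
for A in(-8.2,-8.8,-9.4):
  for h in(-5,-4.6):
    print(A,h);sim(-120,0,[-2.7,-5.4,A,A,A,A,h,h,h,h])
E
```

```text
t 9.95 a deg 0.00 a*1130=0 [('scene', 306, np.float64(-121.2), 'res', np.float64(1.4)), ('side', 121, np.float64(-120.8), 'res', np.float64(1.3)), ('wrist', 915, np.float64(-119.7), 'res', np.float64(0.5))]
-8.2 -5
0.01 y -88.2 v 0.052 pk 0.064 hold -98.7
0.015 y -100.5 v 0.010 pk 0.049 hold -98.7
0.02 y -110.1 v 0.000 pk 0.034 hold -98.7
-8.2 -4.6
0.01 y -91.2 v 0.034 pk 0.063 hold -90.8
0.015 y -103.3 v 0.000 pk 0.048 hold -90.8
0.02 y -110.9 v 0.000 pk 0.034 hold -90.8
-8.8 -5
0.01 y -68.3 v 0.108 pk 0.108 hold -98.7
0.015 y -81.1 v 0.065 pk 0.078 hold -98.7
0.02 y -93.4 v 0.024 pk 0.062 hold -98.7
-8.8 -4.6
0.01 y -71.3 v 0.090 pk 0.094 hold -90.8
0.015 y -84.1 v 0.047 pk 0.077 hold -90.8
0.02 y -96.4 v 0.006 pk 0.061 hold -90.8
-9.4 -5
0.01 y -48.1 v 0.165 pk 0.165 hold -98.7
0.015 y -61.1 v 0.121 pk 0.121 hold -98.7
0.02 y -73.9 v 0.079 pk 0.092 hold -98.7
-9.4 -4.6
0.01 y -51.1 v 0.147 pk 0.147 hold -90.8
0.015 y -64.1 v 0.103 pk 0.108 hold -90.8
0.02 y -76.9 v 0.061 pk 0.090 hold -90.8
```

The three cameras agree on y ≈ −120 mm. First gentle pulse: a negative a, which raises the −y end, then braking.

```bash
python3 -m crank '[[0,0,0,0,-2.7,0,0.02],[0,0,0,0,-5.4,0,0.02],[0,0,0,0,-8.2,0,0.02],[0,0,0,0,-8.2,0,0.02],[0,0,0,0,-8.2,0,0.02],[0,0,0,0,-8.2,0,0.02],[0,0,0,0,-4.7,0,0.02],[0,0,0,0,-4.7,0,0.02],[0,0,0,0,-4.7,0,0.02]]'|head -1; python3 ball.py wrist,wrist,wrist
```

```text
clock: 10.9
t 11.0 a deg -4.73 a*1130=-93 [('wrist', 1758, np.float64(-81.5), 'res', np.float64(0.4)), ('wrist', 2105, np.float64(-78.7), 'res', np.float64(0.4)), ('wrist', 2502, np.float64(-75.5), 'res', np.float64(0.4))]
```

```bash
python3 - <<'E'
from sim import sim
for R in([-2.5]*3+[-3.2]*2,[-2.5]*2+[-3.1]*4,[-2.2]*3+[-3.2]*2):print(R);sim(-73,-4.7,R,.06)
print('id');sim(-120,0,[-2.7,-5.4]+[-8.2]*4+[-4.7]*4,lag=.02);sim(-120,0,[-2.7,-5.4]+[-8.2]*4+[-4.7]*4,lag=.1)
E
```

```text
[-2.5, -2.5, -2.5, -3.2, -3.2]
0.01 y -55.3 v 0.016 pk 0.060 hold -62.6
0.015 y -59.9 v 0.000 pk 0.060 hold -62.6
0.02 y -62.3 v 0.000 pk 0.060 hold -62.6
[-2.5, -2.5, -3.1, -3.1, -3.1, -3.1]
0.01 y -51.9 v 0.020 pk 0.060 hold -61.1
0.015 y -58.7 v 0.000 pk 0.060 hold -61.1
0.02 y -62.0 v 0.000 pk 0.060 hold -61.1
[-2.2, -2.2, -2.2, -3.2, -3.2]
0.01 y -58.7 v 0.002 pk 0.060 hold -62.4
0.015 y -61.8 v 0.000 pk 0.060 hold -62.4
0.02 y -63.5 v 0.000 pk 0.060 hold -62.4
id
0.01 y -80.9 v 0.056 pk 0.078 hold -92.7
0.015 y -94.9 v 0.010 pk 0.062 hold -92.7
0.02 y -106.0 v 0.000 pk 0.047 hold -92.7
0.01 y -100.9 v 0.018 pk 0.046 hold -93.9
0.015 y -110.1 v 0.000 pk 0.033 hold -93.9
0.02 y -115.2 v 0.000 pk 0.021 hold -93.9
```

```bash
python3 -m crank '[[0,0,0,0,2.5,0,0.02],[0,0,0,0,2.5,0,0.02],[0,0,0,0,2.5,0,0.02],[0,0,0,0,1.7,0,0.02]]'|head -1; python3 ball.py wrist,wrist,wrist
```

```text
clock: 11.45
t 11.55 a deg -3.04 a*1130=-60 [('wrist', 4421, np.float64(-61.8), 'res', np.float64(0.4)), ('wrist', 4349, np.float64(-62.1), 'res', np.float64(0.4)), ('wrist', 4350, np.float64(-62.1), 'res', np.float64(0.4))]
```

It is at rest at −62 mm with the tray at −3.0°. Planning the next step.

```bash
python3 - <<'E'
from sim import sim
for R in([-4.8]*4+[-1.0]*2+[-1.7]*4,[-5.1]*3+[-1.2]*2+[-1.9]*4,[-5.1]*4+[-1.]*3+[-1.5]*3):print(R);sim(-62,-3,R,0,.02)
E
```

```text
[-4.8, -4.8, -4.8, -4.8, -1.0, -1.0, -1.7, -1.7, -1.7, -1.7]
0.01 y -44.5 v 0.000 pk 0.055 hold -33.5
0.015 y -55.0 v -0.012 pk 0.039 hold -33.5
0.02 y -62.6 v -0.019 pk 0.024 hold -33.5
[-5.1, -5.1, -5.1, -1.2, -1.2, -1.9, -1.9, -1.9, -1.9]
0.01 y -49.4 v -0.001 pk 0.048 hold -37.5
0.015 y -55.6 v -0.005 pk 0.037 hold -37.5
0.02 y -59.2 v -0.003 pk 0.027 hold -37.5
[-5.1, -5.1, -5.1, -5.1, -1.0, -1.0, -1.0, -1.5, -1.5, -1.5]
0.01 y -34.5 v 0.000 pk 0.070 hold -29.6
0.015 y -47.0 v -0.004 pk 0.055 hold -29.6
0.02 y -56.3 v -0.014 pk 0.039 hold -29.6
```

```bash
python3 -m crank '[[0,0,0,0,-1.8,0,0.02],[0,0,0,0,-1.8,0,0.02],[0,0,0,0,-1.8,0,0.02],[0,0,0,0,-1.8,0,0.02],[0,0,0,0,1.4,0,0.02],[0,0,0,0,1.4,0,0.02]]'|head -1; python3 ball.py wrist,wrist,wrist
```

```text
clock: 12.2
t 12.3 a deg -1.65 a*1130=-33 [('wrist', 6791, np.float64(-45.4), 'res', np.float64(0.5)), ('wrist', 6889, np.float64(-44.8), 'res', np.float64(0.5)), ('wrist', 6900, np.float64(-44.8), 'res', np.float64(0.5))]
```

```bash
python3 -m crank '[[0,0,0,0,-2.3,0,0.02],[0,0,0,0,-2.3,0,0.02],[0,0,0,0,-2.3,0,0.02],[0,0,0,0,-2.3,0,0.02],[0,0,0,0,0.8,0,0.02],[0,0,0,0,0.8,0,0.02]]'|head -1; python3 ball.py wrist,wrist,wrist
```

```text
clock: 12.95
t 13.05 a deg -0.85 a*1130=-17 [('wrist', 8824, np.float64(-31.5), 'res', np.float64(0.5)), ('wrist', 8868, np.float64(-31.4), 'res', np.float64(0.5)), ('wrist', 8850, np.float64(-31.6), 'res', np.float64(0.5))]
```

```bash
python3 -m crank '[[0,0,0,0,-2.4,0,0.02],[0,0,0,0,-2.4,0,0.02],[0,0,0,0,-2.4,0,0.02],[0,0,0,0,-2.4,0,0.02],[0,0,0,0,0.7,0,0.02],[0,0,0,0,0.7,0,0.02]]'|head -1; python3 ball.py wrist,wrist,wrist
```

```text
clock: 13.7
t 13.8 a deg -0.15 a*1130=-3 [('wrist', 10094, np.float64(-21.3), 'res', np.float64(0.5)), ('wrist', 10094, np.float64(-21.3), 'res', np.float64(0.6)), ('wrist', 10079, np.float64(-21.7), 'res', np.float64(0.5))]
```

```bash
python3 -m crank '[[0,0,0,0,-2.8,0,0.02],[0,0,0,0,-2.8,0,0.02],[0,0,0,0,-2.8,0,0.02],[0,0,0,0,-2.8,0,0.02],[0,0,0,0,0.1,0,0.02],[0,0,0,0,0.1,0,0.02]]'|head -1; python3 ball.py wrist,wrist,wrist
```

```text
clock: 14.45
t 14.55 a deg -0.04 a*1130=-1 [('wrist', 10939, np.float64(-7.0), 'res', np.float64(0.5)), ('wrist', 10953, np.float64(-5.9), 'res', np.float64(0.5)), ('wrist', 10991, np.float64(-5.3), 'res', np.float64(0.5))]
```

```bash
python3 -m crank '[[0,0,0,0,0,0,0.02],[0,0,0,0,0,0,0.02],[0,0,0,0,0,0,0.02],[0,0,0,0,0,0,0.02]]'|head -3; python3 ball.py wrist,wrist,scene
python3 - <<'E'
from st import *
s,T,o=tray();c=manip.calibration('wrist');a,d=manip.grab_frame('wrist');H=hsv(a);W=cloud(d,c);L=local(W,T,o)
g=(H[...,0]>50)&(H[...,0]<75)&(H[...,1]>120)&(H[...,2]>110)&(abs(L[...,0])<.07)&(L[...,2]<.04)&(L[...,2]>0)
for lo,hi in((.008,.035),(-.035,-.005)):
  m=g&(L[...,1]>lo)&(L[...,1]<hi);p=L[m]
  if len(p):print(len(p),np.median(p,0).round(4),np.median(W[m],0).round(4))
print('o',o.round(4),'window est',(o+T@[.001,-.0025,.018]).round(4))
E
```

```text
clock: 15.0
tool_pos: [0.5398, -0.2097, 0.2268]
eef_rot: [2.449, 1.968, -0.0]
t 15.1 a deg -0.00 a*1130=-0 [('wrist', 11028, np.float64(-4.9), 'res', np.float64(0.5)), ('wrist', 11008, np.float64(-4.9), 'res', np.float64(0.5)), ('scene', 336, np.float64(-5.0), 'res', np.float64(1.5))]
989 [-0.0034  0.019   0.019 ] [ 0.6167 -0.2072  0.1501]
16 [-0.055  -0.0237  0.0192] [ 0.5571 -0.2379  0.1503]
o [ 0.616  -0.2267  0.1311] window est [ 0.6164 -0.2293  0.1491]
```

The speaker is at rest at −5 mm on the level tray, inside the window. I'll shift the tray 2 mm to centre the window better, then hold.

```bash
python3 -m crank '[[0.0003,0,0,0,0,0,0.02],[0.0006,0,0,0,0,0,0.02],[0.0009,0,0,0,0,0,0.02],[0.0012,0,0,0,0,0,0.02],[0.0015,0,0,0,0,0,0.02],[0.0018,0,0,0,0,0,0.02],[0.002,0,0,0,0,0,0.02],[0.002,0,0,0,0,0,0.02],[0.002,0,0,0,0,0,0.02],[0.002,0,0,0,0,0,0.02]]' >/dev/null
python3 ball.py wrist
python3 -m crank '[[0,0,0,0,0,0,0.02],[0,0,0,0,0,0,0.02],[0,0,0,0,0,0,0.02],[0,0,0,0,0,0,0.02],[0,0,0,0,0,0,0.02],[0,0,0,0,0,0,0.02],[0,0,0,0,0,0,0.02],[0,0,0,0,0,0,0.02],[0,0,0,0,0,0,0.02],[0,0,0,0,0,0,0.02]]' >/dev/null
python3 -m crank '[[0,0,0,0,0,0,0.02],[0,0,0,0,0,0,0.02],[0,0,0,0,0,0,0.02],[0,0,0,0,0,0,0.02],[0,0,0,0,0,0,0.02],[0,0,0,0,0,0,0.02],[0,0,0,0,0,0,0.02],[0,0,0,0,0,0,0.02],[0,0,0,0,0,0,0.02],[0,0,0,0,0,0,0.02]]' >/dev/null
python3 ball.py wrist; python3 st.py
```

```text
t 16.2 a deg 0.00 a*1130=0 [('wrist', 11008, np.float64(-5.2), 'res', np.float64(0.5))]
t 18.25 a deg -0.00 a*1130=-0 [('wrist', 10985, np.float64(-5.3), 'res', np.float64(0.5))]
t 18.3 o [ 0.6164 -0.2248  0.1311] zax [-0.  0.  1.] w 0.0268 [ 0.42901808  0.91372863 -4.69868097]
scene R 92 ztop 0.0597 mean z 0.0568 xy [ 0.0038 -0.1593] [0.012 0.114]
scene L 84 ztop 0.0591 mean z 0.0561 xy [0.0027 0.1494] [0.012 0.114]
side R 70 ztop 0.0572 mean z 0.0551 xy [-0.0115 -0.1557] [0.013 0.104]
side L 71 ztop 0.0564 mean z 0.0539 xy [-0.0011  0.1537] [0.013 0.114]
```

Stable. Holding for the rest of the five seconds, with a final check.

```bash
python3 -m crank '[[0,0,0,0,0,0,0.02],[0,0,0,0,0,0,0.02],[0,0,0,0,0,0,0.02],[0,0,0,0,0,0,0.02],[0,0,0,0,0,0,0.02],[0,0,0,0,0,0,0.02],[0,0,0,0,0,0,0.02],[0,0,0,0,0,0,0.02],[0,0,0,0,0,0,0.02],[0,0,0,0,0,0,0.02]]' >/dev/null
python3 -m crank '[[0,0,0,0,0,0,0.02],[0,0,0,0,0,0,0.02],[0,0,0,0,0,0,0.02],[0,0,0,0,0,0,0.02],[0,0,0,0,0,0,0.02],[0,0,0,0,0,0,0.02],[0,0,0,0,0,0,0.02],[0,0,0,0,0,0,0.02],[0,0,0,0,0,0,0.02],[0,0,0,0,0,0,0.02]]' >/dev/null
python3 -m crank '[[0,0,0,0,0,0,0.02],[0,0,0,0,0,0,0.02],[0,0,0,0,0,0,0.02],[0,0,0,0,0,0,0.02],[0,0,0,0,0,0,0.02],[0,0,0,0,0,0,0.02],[0,0,0,0,0,0,0.02],[0,0,0,0,0,0,0.02],[0,0,0,0,0,0,0.02],[0,0,0,0,0,0,0.02]]' >/dev/null
python3 -m crank '[[0,0,0,0,0,0,0.02],[0,0,0,0,0,0,0.02],[0,0,0,0,0,0,0.02],[0,0,0,0,0,0,0.02],[0,0,0,0,0,0,0.02],[0,0,0,0,0,0,0.02],[0,0,0,0,0,0,0.02],[0,0,0,0,0,0,0.02],[0,0,0,0,0,0,0.02],[0,0,0,0,0,0,0.02]]'
python3 ball.py wrist,scene
python3 - <<'E'
from cell import manip
import cv2
a,_=manip.grab_frame('scene');cv2.imwrite('pics/end.png',a[...,::-1])
E
```

```text
clock: 22.4
tool_pos: [0.5402, -0.208, 0.2268]
eef_rot: [2.449, 1.967, 0.0]
wrist_force: [-1.0, 0.6, -3.8]
width: 0.0273
finger_force: 108.9
t 22.45 a deg -0.00 a*1130=-0 [('wrist', 11005, np.float64(-5.3), 'res', np.float64(0.5)), ('scene', 328, np.float64(-6.6), 'res', np.float64(1.5))]
```

View pics/end.png

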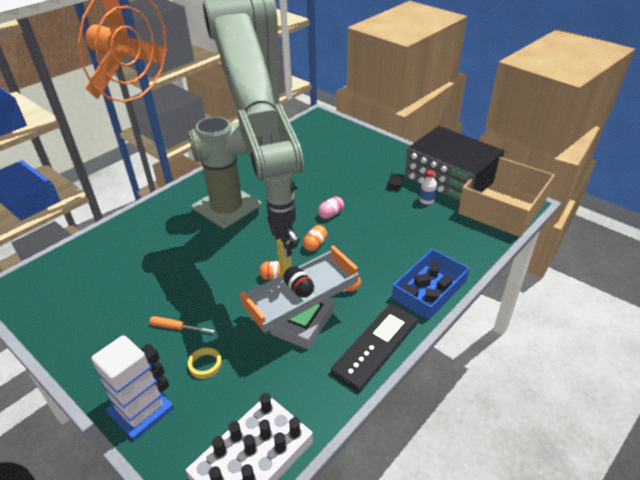

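The picture shows the tray level over the reader, with the speaker at (298,282) over the window. The bystanders are where they were. It has been still for more than 7 s, so I'm handing in.

```bash
python3 -c "
from cell import manip;print(manip.hand_in())"
```

```text
the job is handed in; nothing more can be done
None
```

I handed the job in at about 22.5 s. The tray is held level 80 mm above the glass with its window centred to about 2 mm, and the speaker had been at rest over the window, 5 mm from its centre, for over 7 s.

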